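Show the apprentice the loose bolt and the wrench for it

ROBOT

A 6-joint arm with a two-finger parallel gripper is mounted at the origin on a cart in front of the work surface, level with it; the furniture and walls round the work are solid. World frame = base frame: x ahead of the robot, y to its left, z up, the work surface at z = 0. Lengths are in m, angles in rad, forces in N, time in s.
With the tool pointing down it reaches from about 0.35 to 0.775 m from the base axis. Payload 7.3 kg.
Tool frame: the origin (TCP) lies between the finger pads, 19 mm behind the fingertips; this is the grasp point; z points along the fingers, y is the line along which they close (so a half turn about z gives the same grasp; the last joint's range is limited). The gripper opens to 92 mm and grips with 3 to 60 N. Pads are 19 mm wide; open, the fingers measure 130 mm over their backs; the gripper's body (75 mm by 190 mm) begins 47 mm behind the grasp point.
Start: joints at [-1.246, 0.342, 1.524, -0, 1.275, -0.146], TCP at [0.238, -0.468, 0.246] pointing down, gripper open.
Joint ranges: [-2.53, 2.53], [-0.77, 2.02], [0.04, 2.7], [-1, 4.14], [0.28, 2.66], [-3.11, 3.11]. Speed limits (rad/s): [2.57, 2.57, 3.14, 3.14, 3.14, 3.14].

INTERFACE

Orientations are given as [roll, pitch, yaw] about the fixed x, y, z axes, in that order (R = Rz(yaw) Ry(pitch) Rx(roll)).
In Python, from cell import monitor, read_camera, get_calibration, job gives the robot as it stands. The module is installed in compiled form; this text tells all that it offers.
- The arm moves only by the tool send_rows, never from a script. Its argument "targets" is a list of rows, each an object with "translation": the shift along the tool's x, y, z in cm, a list of three; "spin": the turn about the tool's z in degrees; "jaw": the opening, from 0 (shut) to 1 (fully open). A call has exactly 5 rows; each row is the pose to reach, as a shift and turn from the pose commanded when the call began, along the tool's axes at that moment; what a row does not reach only later rows make up. A row lasts 1/10 s, in which the tool goes at most 50 mm and 8.59 degrees, less where a joint would pass 70% of its speed; a pose out of reach is approached as far as the arm can. A call with a gripper value outside its range is refused whole. The fingers move at their own pace and stop on an object; "force" is the grip in N (left out, the last holds). Time passes only in rows, so rows that repeat a pose let the fingers close, or fill a call up. It gives the time, the measured TCP pose, the force, the opening and the grip force at its end, in the units of the state.
- monitor.observe(): the state, without advancing time (a new reading comes with each control period).
- read_camera(name): name is "scene" or "side" or "wrist"; returns (picture, depth): 480x640x3 uint8, red, green, blue; 480x640 float32, m along the optical axis (not along the pixel's ray), 0 where there is no reading.
- get_calibration(name): a dict with "intrinsics" (3x3 intrinsics, pixels), "origin" and "orientation" of the camera in the world; the wrist camera has in their place "hand_eye" (4x4, takes a point from camera to tool coordinates, whose origin is the TCP and whose axes are the flange's). Camera axes: x right, y up, looking along -z (the intrinsics and any distortion apply to the point x, -y, -z); pixel columns grow to the right and rows downward; lengths in m; the calibration is good to about 2 mm. A picture is of the moment at which its call begins: read the wrist's pose just before it. get_calibration takes no time and is no camera call.
- job.hand_in(): hands the job in; it is judged then, once.
The state is a dict: "time": time; "qpos": joint angles; "qvel": joint speeds; "joint_efforts": joint torques, N m; "tool_pos": TCP position; "tool_rot": TCP orientation; "contact_force": force on the tool from outside, world axes, zero at the start; "torque": the same for the moment, N m; "opening": finger opening in m; "grip_force": force on a finger pad.
Only numpy, scipy, OpenCV 4.12 (cv2) and the standard library are available. Lean on these libraries where they do the work, as an engineer would, in place of code of your own. Each camera call takes 0.05 s, during which the arm holds its last target. There are 200 camera calls.

TASK

Show the apprentice what to tighten and with what: with the gripper pointing straight down, point at the one bolt of the flange bearing whose head still stands proud, the fingertips just above the middle of the head (about 3 cm), and stay there for two seconds; then point in the same way at the open jaw of the larger of the two wrenches, and finish still pointing at it. Touch nothing and move nothing, and travel well above everything in between, so that you never point at another bolt or at the jaw of the smaller wrench on the way.

Things in the scene. Friction and masses are not known exactly. Their poses are not given: they have to be found in the camera images.
- bearing_housing: Four-bolt flange bearing: a 128 mm square grey flange on a 140 mm square dark steel base plate, with a round boss (72 mm across, 42 mm above the bench) in the middle. Fixed to the bench. Origin: centre of the underside of the base plate, at bench level; x and y run along the sides of the plate, z up. Its four bolts stand at x = +-50 mm, y = +-50 mm in this frame, any of them may be the loose one
- bolt_proud_top (a point): The bolt that is not screwed home: a steel hex bolt (18 mm across the flats) whose head stands 22 mm higher than those of the other three, with bare thread showing between head and washer. This point is the middle of the top of its head, 57 mm above the bench; point axes: z up. Which corner it is in varies
- wrench_large_jaw (a point): The middle of the upper face of the open jaw (fork end) of the larger wrench, about 10 mm above the bench; z up
- wrench_large: The larger of the two open-end steel wrenches lying flat on the bench, 196 mm long, 50 mm wide at the jaw, 14 mm high, loose. Origin: the middle of its length, at bench level; its own -y points to the jaw, whose middle is 80 mm from the origin; z up
- wrench_small_jaw (a point): The middle of the jaw of the smaller wrench (157 mm long, 40 mm wide at the jaw, same shape, lying flat nearby, loose), about 10 mm above the bench: not the one to point at. The two wrenches may have changed places
- bolt_tight_1_top (a point): Tight bolt 1 of three (steel hex bolt, 18 mm across the flats, head down on its washer): this point is the middle of the top of its hexagonal head, 35 mm above the bench; point axes: z up
- bolt_tight_2_top (a point): Tight bolt 2 of three (steel hex bolt, 18 mm across the flats, head down on its washer): this point is the middle of the top of its hexagonal head, 35 mm above the bench; point axes: z up
- bolt_tight_3_top (a point): Tight bolt 3 of three (steel hex bolt, 18 mm across the flats, head down on its washer): this point is the middle of the top of its hexagonal head, 35 mm above the bench; point axes: z up

How it is judged:
On the way, in this order (a step that is already met when the one before it is completed fails the run):
1. the tool points down just above the proud bolt and stays there (horizontal distance between the grasp point and bolt_proud_top below 0.02 m and z of the grasp point in the frame of bolt_proud_top between 0.02 and 0.085 m and angle between the grasp point's own z axis and vertical above 2.7 rad), for 1.5 s.
2. the tool points down just above the jaw of the larger wrench and stays there (horizontal distance between the grasp point and wrench_large_jaw below 0.025 m and z of the grasp point in the frame of wrench_large_jaw between 0.02 and 0.085 m and angle between the grasp point's own z axis and vertical above 2.7 rad), for 1 s.
At the end, for the whole second after the job is handed in: The tool points down (within 25 degrees) above the larger wrench's jaw: TCP within 25 mm of the jaw's middle seen from above and 20 to 85 mm over it, no contact; the wrench is at rest within 8 mm of its start. The bolt before: TCP within 20 mm, same heights, for 1.5 s (all of step 2 and distance of wrench_large from where it was at the start of the episode below 0.008 m and linear speed of wrench_large below 0.02 m/s); the robot touches nothing.
It fails at once if the robot touches something (contact force between any of the fingers, the arm and anything else above 0.5 N).
It fails at once if the larger wrench is shifted (distance of wrench_large from where it was at the start of the episode above 0.008 m).
It fails at once if the tool points at a tight bolt or at the jaw of the smaller wrench (TCP within 18 mm of the bolt's middle or 25 mm of the jaw's, seen from above, and less than 60 mm over it) ((horizontal distance between the grasp point and bolt_tight_1_top below 0.018 m and z of the grasp point in the frame of bolt_tight_1_top below 0.06 m) or (horizontal distance between the grasp point and bolt_tight_2_top below 0.018 m and z of the grasp point in the frame of bolt_tight_2_top below 0.06 m) or (horizontal distance between the grasp point and bolt_tight_3_top below 0.018 m and z of the grasp point in the frame of bolt_tight_3_top below 0.06 m) or (horizontal distance between the grasp point and wrench_small_jaw below 0.025 m and z of the grasp point in the frame of wrench_small_jaw below 0.06 m)).
It also fails if it takes over 40 s, if anything falls off the work surface, if the arm or the gripper's body presses on something with over 40 N, if the wrist force passes 120 N, or if a joint passes its speed limit or range.

## Working session

There is one attempt and no reset: what is moved stays moved. The work goes in short steps, Python scripts to look and compute and a tool call to move; the robot and the scene stay as the last step left them, time stands still between calls to the robot, and variables do not carry over. Pictures are saved under pics/ and viewed, at most 10 in all, crops included, and the job is handed in when it is done.

Besides the shell and the picture viewer there is one more tool, called after ">>>" as a command line: name --argument value ..., lists and objects as JSON in quotes. send_rows: Moves the arm, as the interface text tells. Its arguments: {"type":"object","properties":{"targets":{"type":"array"},"force":{"type":"number"}},"required":["targets"]}

```bash
mkdir -p pics; cat > h.py <<'E'
import numpy as np,cv2
from cell import monitor, read_camera, get_calibration, job
E
python3 - <<'E'
from h import *
print(monitor.observe())
for n in ("scene","side"):
    c=get_calibration(n);print(n,c)
    p,d=read_camera(n);np.savez(n,p=p,d=d);cv2.imwrite(f"pics/{n}.png",p[:,:,::-1])
print(get_calibration("wrist"))
E
```

```text
{'time': 0.0, 'qpos': array([-1.24593805e+00,  3.42734150e-01,  1.52505071e+00,  2.10584806e-05,
        1.27539219e+00, -1.45970757e-01]), 'qvel': array([-1.71195819e-04,  5.19097112e-04,  6.21131947e-05,  5.10461615e-04,
        1.02040062e-03, -1.09589493e-03]), 'joint_efforts': array([ 1.21666184e-03, -4.31237590e+01, -2.44220281e+01,  7.19204312e-02,
        5.58879878e-02, -1.19959509e-04]), 'tool_pos': array([ 0.2380661 , -0.46748177,  0.24482725]), 'tool_rot': array([-3.14002804e+00, -2.50377468e-04,  4.70822693e-01]), 'contact_force': array([ 0.11141117, -0.40676776, -0.05856254]), 'torque': array([-0.02311224,  0.00601895,  0.03142362]), 'grip_force': 0.0, 'opening': 0.09156019720299662}
scene {'intrinsics': array([[544.62803257,   0.        , 330.75657722],
       [  0.        , 544.62803257, 232.933615  ],
       [  0.        ,   0.        ,   1.        ]]), 'origin': array([ 0.08789969, -0.96734238,  0.46620445]), 'orientation': array([ 1.14842940e+00,  1.21844890e-04, -5.50909452e-01])}
side {'intrinsics': array([[592.12423433,   0.        , 329.73847989],
       [  0.        , 592.12423433, 243.1428771 ],
       [  0.        ,   0.        ,   1.        ]]), 'origin': array([0.43415214, 0.54312678, 0.45122266]), 'orientation': array([ 1.10328408,  0.01779837, -2.9909194 ])}
{'intrinsics': array([[334.628868  ,   0.        , 322.36288938],
       [  0.        , 334.628868  , 243.73188578],
       [  0.        ,   0.        ,   1.        ]]), 'hand_eye': array([[-5.40035999e-04,  9.63330187e-01,  2.68318204e-01,
         7.25364144e-02],
       [ 9.99999773e-01,  4.12389470e-04,  5.32087085e-04,
         6.56411033e-04],
       [ 4.01923950e-04,  2.68318430e-01, -9.63330192e-01,
        -1.39118809e-01],
       [ 0.00000000e+00,  0.00000000e+00,  0.00000000e+00,
         1.00000000e+00]])}
```

View pics/scene.png

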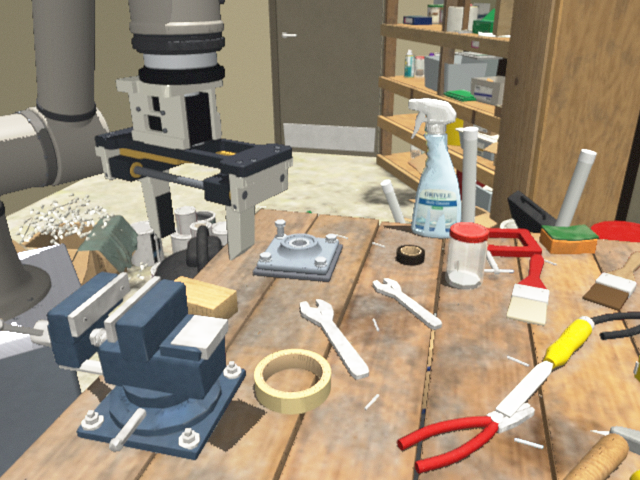

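View pics/side.png

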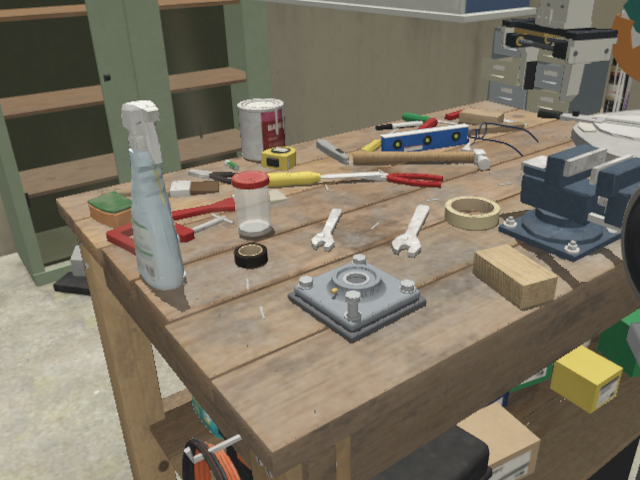

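The proud bolt's head is at about (280,224) in the scene view and (352,297) in the side view. The larger wrench's jaw is at about (315,307) and (407,245), and the smaller one's at (382,287) and (322,243). Next I'll enlarge these areas and take depth readings.

```bash
cat >> h.py <<'E'
from scipy.spatial.transform import Rotation as R
def w(n,u,v,z):
    "pixel ray of a fixed camera cut with height z"
    c=get_calibration(n);K=c["intrinsics"]
    r=R.from_euler("xyz",c["orientation"]).apply([(u-K[0,2])/K[0,0],-(v-K[1,2])/K[1,1],-1])
    return c["origin"]+r*(z-c["origin"][2])/r[2]
def wd(n,u,v,d):
    c=get_calibration(n);K=c["intrinsics"]
    r=R.from_euler("xyz",c["orientation"]).apply([(u-K[0,2])/K[0,0],-(v-K[1,2])/K[1,1],-1])
    return c["origin"]+r*d
E
python3 - <<'E'
from h import *
s=np.load("scene.npz");t=np.load("side.npz")
a=cv2.resize(s["p"][210:330,250:400],None,fx=5,fy=5,interpolation=cv2.INTER_CUBIC)[:600,:750]
b=cv2.resize(t["p"][195:345,280:440],None,fx=4,fy=4,interpolation=cv2.INTER_CUBIC)
cv2.imwrite("pics/a.png",a[:,:,::-1]);cv2.imwrite("pics/b.png",b[:,:,::-1])
for n,i,u,v,z in [("scene",s,280,223,.057),("side",t,352,297,.057),("scene",s,316,308,.01),("side",t,406,245,.01)]:
    print(n,w(n,u,v,z),wd(n,u,v,i["d"][v,u]))
E
```

```text
scene [ 0.50610941 -0.10127192  0.057     ] [ 0.50680576 -0.09982984  0.05631864]
side [ 0.50822  -0.083452  0.057   ] [ 0.5082012  -0.08329297  0.05710006]
scene [ 0.44965719 -0.33431222  0.01      ] [ 0.44923994 -0.33504237  0.01052619]
side [ 0.44814315 -0.32762634  0.01      ] [ 0.44825798 -0.33477308  0.00637865]
```

View pics/a.png

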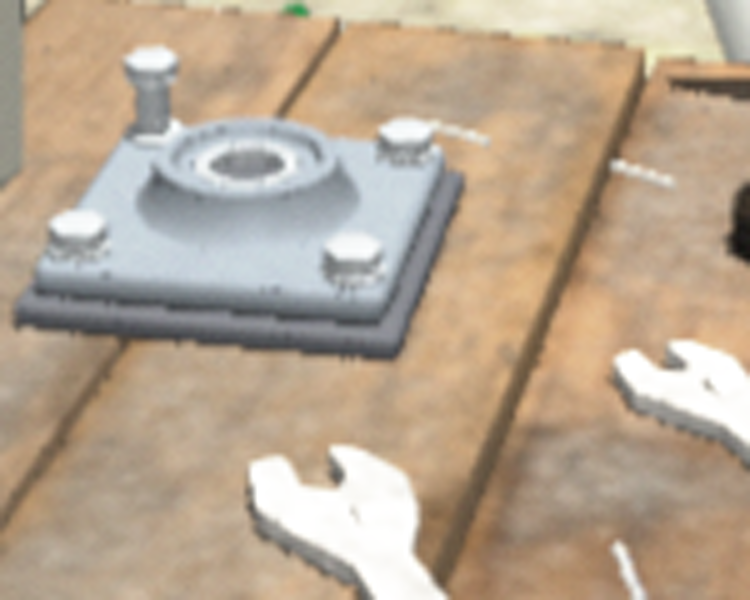

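View pics/b.png

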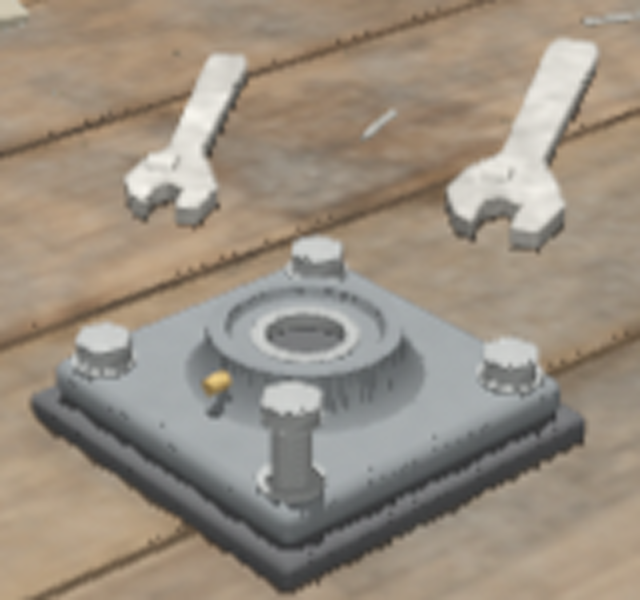

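The crops confirm it. The proud bolt's top middle is at scene (280.2,221.6) and side (352.8,294.4). The large fork's tip middle is at about scene (311,301) and side (404,253), and its handle end at scene (362,374) and side (424.5,206).

```bash
python3 - <<'E'
from h import *
b=[w("scene",280.2,221.6,.057),w("side",352.8,294.4,.057)]
print("bolt",b)
for n,q in [("scene",[(265.6,256),(320.8,261),(331,237)]),("side",[(306,282),(407.5,284.5),(359,257.5)])]:
    print(n,"tight",[w(n,*p,.035)[:2].round(4) for p in q])
for n,(t,e) in {"scene":((311,301),(362,374)),"side":((404,253),(424.5,206))}.items():
    T,E=w(n,*t,.012),w(n,*e,.012);L=np.linalg.norm(E-T);print(n,T,E,"len",L,"jaw",T+(E-T)*.018/L)
for n,(t,e) in {"scene":((380,284),(437,326)),"side":((322.5,248),(338,210))}.items():
    T,E=w(n,*t,.012),w(n,*e,.012);L=np.linalg.norm(E-T);print("small",n,"len",L,"jaw",T+(E-T)*.014/L)
E
```

```text
bolt [array([ 0.5095228 , -0.09533917,  0.057     ]), array([ 0.50793981, -0.08968779,  0.057     ])]
scene tight [array([ 0.4401, -0.1742]), array([ 0.5133, -0.2418]), array([ 0.5806, -0.1661])]
side tight [array([ 0.58  , -0.1494]), array([ 0.441 , -0.1595]), array([ 0.5149, -0.2292])]
scene [ 0.45174191 -0.31492566  0.012     ] [ 0.41875416 -0.50573105  0.012     ] len 0.19363597431488203 jaw [ 0.44867544 -0.33266254  0.012     ]
side [ 0.45019905 -0.29528094  0.012     ] [ 0.41977061 -0.48846144  0.012     ] len 0.1955622498204661 jaw [ 0.44739835 -0.31306172  0.012     ]
small scene len 0.14508426855799655 jaw [ 0.57748948 -0.34225723  0.012     ]
small side len 0.1549659285191579 jaw [ 0.58119225 -0.31137655  0.012     ]
```

The two cameras differ by about 1 cm in y, so I'll go high over the middle and settle it with the wrist camera.

>>> send_rows --targets '[{"translation": [4, -1.5, -3], "spin": 0, "jaw": 1}, {"translation": [8, -3, -3], "spin": 0, "jaw": 1}, {"translation": [12, -4.5, -3], "spin": 0, "jaw": 1}, {"translation": [16, -6, -3], "spin": 0, "jaw": 1}, {"translation": [20, -7.5, -3], "spin": 0, "jaw": 1}]'

```text
time: 0.6
tool_pos: [0.3831, -0.3088, 0.2753]
tool_rot: [-3.141, 0.0, 0.471]
contact_force: [0.0, -0.2, 0.1]
opening: 0.0917
grip_force: 0.0
```

>>> send_rows --targets '[{"translation": [4, -1.5, 0], "spin": 0, "jaw": 1}, {"translation": [8, -3, 0], "spin": 0, "jaw": 1}, {"translation": [11, -4.5, 0], "spin": 0, "jaw": 1}, {"translation": [13, -5.5, 0], "spin": 0, "jaw": 1}, {"translation": [13, -5.5, 0], "spin": 0, "jaw": 1}]'

```text
time: 1.1
tool_pos: [0.4744, -0.2, 0.2751]
tool_rot: [-3.141, -0.0, 0.474]
contact_force: [-0.7, 0.0, -0.0]
opening: 0.0919
grip_force: 0.0
```

>>> send_rows --targets '[{"translation": [0, 0, 0], "spin": 0, "jaw": 1}, {"translation": [0, 0, 0], "spin": 0, "jaw": 1}, {"translation": [0, 0, 0], "spin": 0, "jaw": 1}, {"translation": [0, 0, 0], "spin": 0, "jaw": 1}, {"translation": [0, 0, 0], "spin": 0, "jaw": 1}]'

```text
time: 1.6
tool_pos: [0.473, -0.2029, 0.2756]
tool_rot: [3.141, 0.0, 0.47]
contact_force: [-0.1, -0.1, -1.3]
opening: 0.0915
grip_force: 0.0
```

```bash
cat >> h.py <<'E'
def ww(o,u,v,z):
    c=get_calibration("wrist");K=c["intrinsics"];H=c["hand_eye"];A=R.from_euler("xyz",o["tool_rot"])
    r=A.apply(H[:3,:3]@[(u-K[0,2])/K[0,0],-(v-K[1,2])/K[1,1],-1]);p=A.apply(H[:3,3])+o["tool_pos"]
    return p+r*(z-p[2])/r[2]
E
python3 - <<'E'
from h import *
import pickle
o=monitor.observe();p,d=read_camera("wrist");pickle.dump((o,p,d),open("w1.pkl","wb"))
print(o["time"],o["tool_pos"],o["tool_rot"],abs(o["qvel"]).max())
cv2.imwrite("pics/w1.png",p[:,:,::-1])
E
```

```text
1.6 [ 0.47298438 -0.20288043  0.27556661] [3.14146274e+00 3.62818029e-05 4.69767687e-01] 0.0061159629499632304
```

View pics/w1.png

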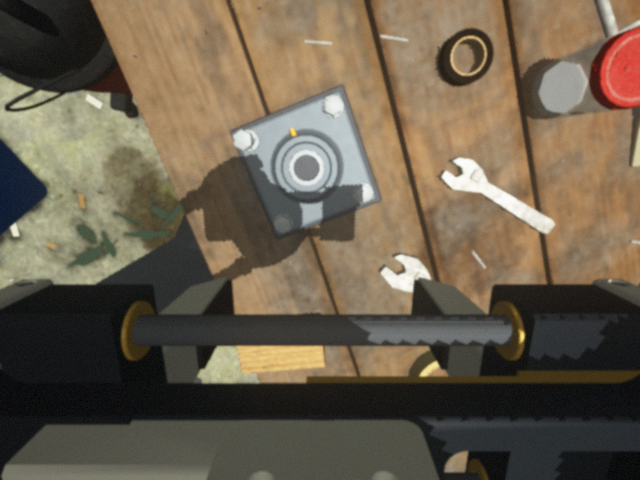

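The wrist view shows the bolts at (244,140), (333,104), (367,192) and (283,223), and the housing centre at (306,168). The larger wrench's fork tips are at about (388,271) and (401,257), with its jaw middle near (402,271). The small jaw is near (462,176).

```bash
python3 - <<'E'
from h import *
import pickle
o,p,d=pickle.load(open("w1.pkl","rb"))
H=get_calibration("wrist")["hand_eye"];K=get_calibration("wrist")["intrinsics"]
def dz(u,v):
    dd=np.median(d[v-1:v+2,u-1:u+2]);c=np.array([(u-K[0,2])/K[0,0],-(v-K[1,2])/K[1,1],-1])*dd
    return (R.from_euler("xyz",o["tool_rot"]).apply(H[:3,:3]@c+H[:3,3])+o["tool_pos"]).round(4)
for n,u,v,z in [("proud?",244,140,.057),("b2",333,104,.035),("b3",367,192,.035),("b4",283,223,.035),("boss",306,168,.042),("jaw",402,271,.01),("tip1",388,271,.012),("tip2",403,256,.012),("small",462,176,.01),("bench",360,270,0)]:
    print(n,ww(o,u,v,z).round(4),dz(u,v))
q=np.concatenate([cv2.resize(p[80:240,220:390],None,fx=3,fy=3,interpolation=2),],1)
j=cv2.resize(p[240:300,370:440],None,fx=4,fy=8*1,interpolation=2)
j=np.pad(j,((0,0),(0,0),(0,0)))
cv2.imwrite("pics/c.png",np.hstack([q,j])[:,:,::-1])
E
```

```text
proud? [ 0.5109 -0.0945  0.057 ] [ 0.511  -0.0945  0.0572]
b2 [ 0.5852 -0.1592  0.035 ] [ 0.5852 -0.1591  0.0348]
b3 [ 0.5205 -0.2359  0.035 ] [ 0.5204 -0.236   0.0344]
b4 [ 0.4452 -0.1664  0.035 ] [ 0.4451 -0.1664  0.0348]
boss [ 0.5135 -0.1629  0.042 ] [ 0.5129 -0.1627  0.0327]
jaw [ 0.4512 -0.3292  0.01  ] [ 0.4493 -0.3326  0.0012]
tip1 [ 0.4435 -0.3124  0.012 ] [ 0.4431 -0.3131  0.01  ]
tip2 [ 0.4695 -0.3193  0.012 ] [ 0.4693 -0.3198  0.0106]
small [ 0.5869 -0.3317  0.01  ] [ 0.587  -0.332   0.0093]
bench [ 0.4253 -0.2831  0.    ] [ 4.252e-01 -2.832e-01 -3.000e-04]
```

View pics/c.png

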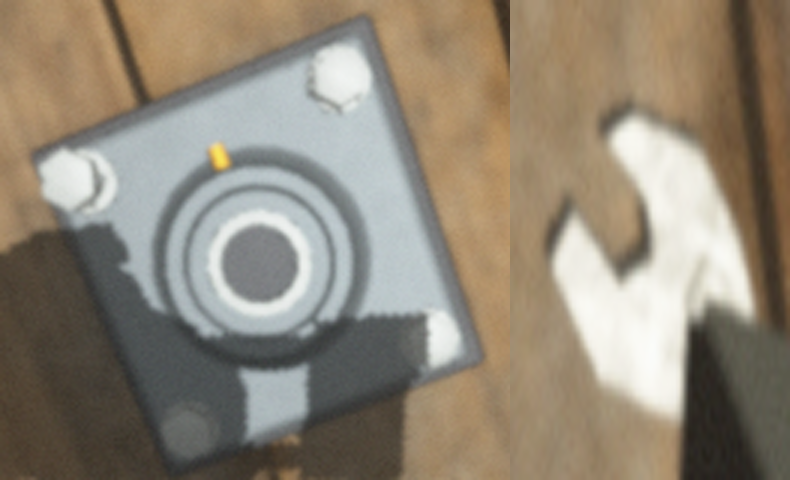

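Wrist depth gives 57 mm for the proud head, as it should be, at about (0.510,-0.093). The jaw is at about (0.451,-0.326). I'll go across first, then down.

>>> send_rows --targets '[{"translation": [3, -3, 0], "spin": 0, "jaw": 1}, {"translation": [6, -6, 0], "spin": 0, "jaw": 1}, {"translation": [8.3, -8.2, 0], "spin": 0, "jaw": 1}, {"translation": [8.3, -8.2, 0], "spin": 0, "jaw": 1}, {"translation": [8.3, -8.2, 2], "spin": 0, "jaw": 1}]'

```text
time: 2.15
tool_pos: [0.5115, -0.0916, 0.2576]
tool_rot: [3.137, -0.004, 0.473]
contact_force: [-0.4, -0.5, 0.7]
opening: 0.0916
grip_force: 0.0
```

>>> send_rows --targets '[{"translation": [0, 0, 3], "spin": 0, "jaw": 1}, {"translation": [0, 0, 6], "spin": 0, "jaw": 1}, {"translation": [0, 0, 8], "spin": 0, "jaw": 1}, {"translation": [0, 0, 8], "spin": 0, "jaw": 1}, {"translation": [0, 0, 8], "spin": 0, "jaw": 1}]'

```text
time: 2.65
tool_pos: [0.5102, -0.0924, 0.176]
tool_rot: [3.141, -0.0, 0.47]
contact_force: [0.2, -0.7, -0.1]
opening: 0.092
grip_force: 0.0
```

```bash
python3 - <<'E'
from h import *
o=monitor.observe();print(o["time"],o["tool_pos"],o["tool_rot"])
p,d=read_camera("wrist");cv2.imwrite("pics/w2.png",p[:,:,::-1])
print(ww(o,322,240,.057))
E
```

```text
2.65 [ 0.51022339 -0.09235906  0.17603443] [ 3.14118627e+00 -1.86856559e-05  4.70203884e-01]
[ 0.51367084 -0.09091423  0.057     ]
```

View pics/w2.png

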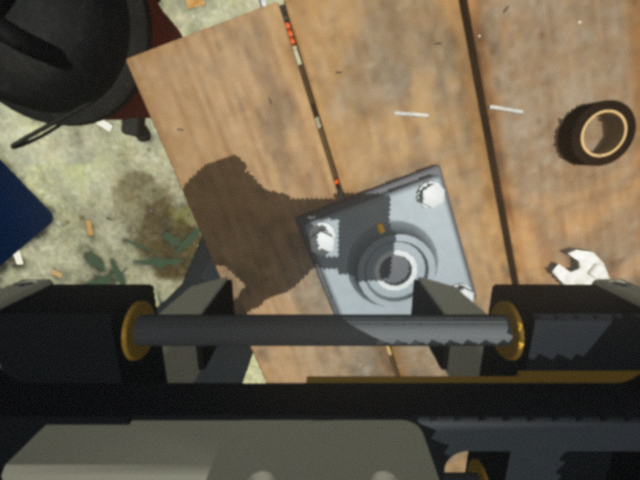

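The proud head sits at about (322,238), within 4 mm of the tool axis. I'll go down 6.5 cm and hold.

>>> send_rows --targets '[{"translation": [0.3, 0, 2], "spin": 0, "jaw": 1}, {"translation": [0.3, 0, 4], "spin": 0, "jaw": 1}, {"translation": [0.3, 0, 5.5], "spin": 0, "jaw": 1}, {"translation": [0.3, 0, 6.5], "spin": 0, "jaw": 1}, {"translation": [0.3, 0, 6.5], "spin": 0, "jaw": 1}]'

```text
time: 3.2
tool_pos: [0.5127, -0.0904, 0.1104]
tool_rot: [-3.141, 0.0, 0.471]
contact_force: [0.3, -1.0, 1.2]
opening: 0.0921
grip_force: 0.0
```

>>> send_rows --targets '[{"translation": [0, 0, 0], "spin": 0, "jaw": 1}, {"translation": [0, 0, 0], "spin": 0, "jaw": 1}, {"translation": [0, 0, 0], "spin": 0, "jaw": 1}, {"translation": [0, 0, 0], "spin": 0, "jaw": 1}, {"translation": [0, 0, 0], "spin": 0, "jaw": 1}]'

```text
time: 3.7
tool_pos: [0.5128, -0.0903, 0.1108]
tool_rot: [3.141, -0.0, 0.471]
contact_force: [-0.6, -0.6, 0.6]
opening: 0.0915
grip_force: 0.0
```

>>> send_rows --targets '[{"translation": [0, 0, 0], "spin": 0, "jaw": 1}, {"translation": [0, 0, 0], "spin": 0, "jaw": 1}, {"translation": [0, 0, 0], "spin": 0, "jaw": 1}, {"translation": [0, 0, 0], "spin": 0, "jaw": 1}, {"translation": [0, 0, 0], "spin": 0, "jaw": 1}]'

```text
time: 4.2
tool_pos: [0.5127, -0.0903, 0.1105]
tool_rot: [3.142, 0.0, 0.471]
contact_force: [0.2, 0.9, -0.1]
opening: 0.0916
grip_force: 0.0
```

>>> send_rows --targets '[{"translation": [0, 0, 0], "spin": 0, "jaw": 1}, {"translation": [0, 0, 0], "spin": 0, "jaw": 1}, {"translation": [0, 0, 0], "spin": 0, "jaw": 1}, {"translation": [0, 0, 0], "spin": 0, "jaw": 1}, {"translation": [0, 0, 0], "spin": 0, "jaw": 1}]'

```text
time: 4.7
tool_pos: [0.5127, -0.0903, 0.1105]
tool_rot: [3.142, 0.0, 0.471]
contact_force: [-0.1, -0.9, -0.1]
opening: 0.0919
grip_force: 0.0
```

>>> send_rows --targets '[{"translation": [0, 0, 0], "spin": 0, "jaw": 1}, {"translation": [0, 0, 0], "spin": 0, "jaw": 1}, {"translation": [0, 0, 0], "spin": 0, "jaw": 1}, {"translation": [0, 0, 0], "spin": 0, "jaw": 1}, {"translation": [0, 0, 0], "spin": 0, "jaw": 1}]'

```text
time: 5.2
tool_pos: [0.5127, -0.0903, 0.1105]
tool_rot: [3.142, 0.0, 0.471]
contact_force: [-1.1, -0.0, 0.4]
opening: 0.0917
grip_force: 0.0
```

>>> send_rows --targets '[{"translation": [0, 0, 0], "spin": 0, "jaw": 1}, {"translation": [0, 0, -2], "spin": 0, "jaw": 1}, {"translation": [0, 0, -6], "spin": 0, "jaw": 1}, {"translation": [0, 0, -10], "spin": 0, "jaw": 1}, {"translation": [0, 0, -14], "spin": 0, "jaw": 1}]'

```text
time: 5.7
tool_pos: [0.5125, -0.0902, 0.252]
tool_rot: [-3.141, 0.0, 0.471]
contact_force: [0.7, -0.8, -0.3]
opening: 0.0919
grip_force: 0.0
```

>>> send_rows --targets '[{"translation": [-3.2, 3.6, 0], "spin": 0, "jaw": 1}, {"translation": [-6.4, 7.2, 0], "spin": 0, "jaw": 1}, {"translation": [-9.6, 10.8, 0], "spin": 0, "jaw": 1}, {"translation": [-12.8, 14.4, 0], "spin": 0, "jaw": 1}, {"translation": [-16.2, 18.2, 0], "spin": 0, "jaw": 1}]'

```text
time: 6.2
tool_pos: [0.4505, -0.3266, 0.2507]
tool_rot: [3.141, -0.0, 0.471]
contact_force: [0.6, -1.1, 0.8]
opening: 0.092
grip_force: 0.0
```

>>> send_rows --targets '[{"translation": [0, 0, 0], "spin": 0, "jaw": 1}, {"translation": [0, 0, 2], "spin": 0, "jaw": 1}, {"translation": [0, 0, 4], "spin": 0, "jaw": 1}, {"translation": [0, 0, 4], "spin": 0, "jaw": 1}, {"translation": [0, 0, 4], "spin": 0, "jaw": 1}]'

```text
time: 6.7
tool_pos: [0.4514, -0.3245, 0.2108]
tool_rot: [-3.141, 0.0, 0.471]
contact_force: [0.8, -0.8, 1.2]
opening: 0.0918
grip_force: 0.0
```

```bash
python3 - <<'E'
from h import *
import pickle
o=monitor.observe();print(o["time"],o["tool_pos"],o["tool_rot"])
p,d=read_camera("wrist");pickle.dump((o,p,d),open("w3.pkl","wb"))
cv2.imwrite("pics/w3.png",cv2.resize(p[130:330,190:450],None,fx=3,fy=3,interpolation=2)[:,:,::-1])
E
```

```text
6.7 [ 0.45136993 -0.3245461   0.21081149] [-3.14119344e+00  6.64870757e-05  4.71220395e-01]
```

View pics/w3.png

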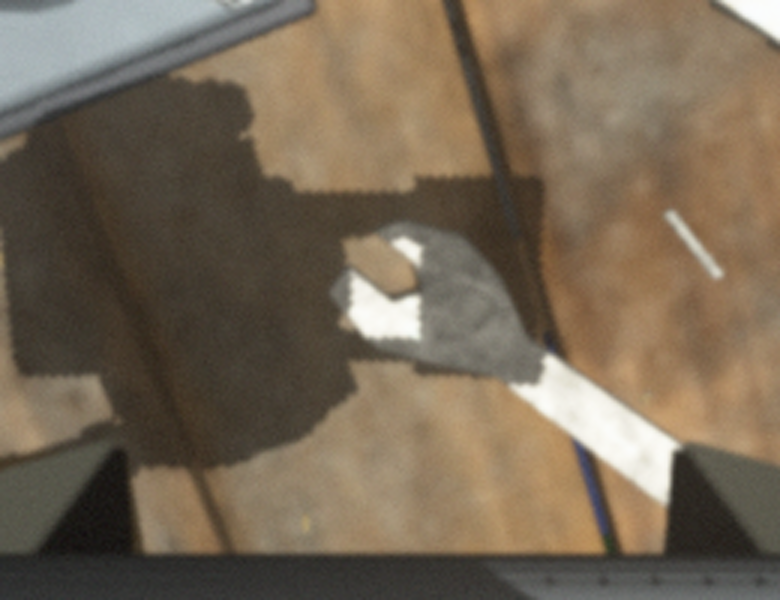

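The fork tips show at crop (340,290) and (390,230), the throat at (405,292) and the handle running to (670,470).

```bash
python3 - <<'E'
from h import *
import pickle
o,p,d=pickle.load(open("w3.pkl","rb"))
f=lambda u,v:ww(o,190+u/3,130+v/3,.011)
T=(f(338,290)+f(392,228))/2;N=f(660,475);e=(N-T)/np.linalg.norm(N-T)
J=T+.018*e;print(T,f(405,292),N,e,"jaw",J)
dl=J-o["tool_pos"];dl[2]=.062-o["tool_pos"][2]
print(R.from_euler("xyz",o["tool_rot"]).inv().apply(dl)*100)
E
```

```text
[ 0.45300424 -0.31173925  0.011     ] [ 0.44902897 -0.32925654  0.011     ] [ 0.4304077  -0.44300971  0.011     ] [-0.16964226 -0.98550571  0.        ] jaw [ 0.44995068 -0.32947836  0.011     ]
[-0.34937951  0.38098187 14.88102132]
```

```bash
python3 - <<'E'
from h import *
for n in("scene","side"):
    d=np.load(n+".npz")["d"];c=get_calibration(n);K=c["intrinsics"]
    v,u=np.nonzero(d>0);D=d[v,u]
    P=R.from_euler("xyz",c["orientation"]).apply(np.c_[(u-K[0,2])/K[0,0]*D,-(v-K[1,2])/K[1,1]*D,-D])+c["origin"]
    r=np.hypot(P[:,0]-.45,P[:,1]+.33)
    for h in(.03,.06,.1): 
        k=(P[:,2]>h)&(r>.03); i=np.argmin(np.where(k,r,9)); print(n,h,r[i],P[i])
E
```

```text
scene 0.03 0.1071424019130798 [ 0.51146703 -0.24224296  0.03566918]
scene 0.06 0.21862911576002556 [ 0.24634253 -0.40951306  0.29680189]
scene 0.1 0.21862911576002556 [ 0.24634253 -0.40951306  0.29680189]
side 0.03 0.10943586732721329 [ 0.50827226 -0.23736873  0.03363249]
side 0.06 0.21561916943582332 [ 0.24580549 -0.3992548   0.29970246]
side 0.1 0.21561916943582332 [ 0.24580549 -0.3992548   0.29970246]
```

Nothing higher than 30 mm stands within 10 cm, so I'll descend.

>>> send_rows --targets '[{"translation": [-0.3, 0.4, 4], "spin": 0, "jaw": 1}, {"translation": [-0.3, 0.4, 8], "spin": 0, "jaw": 1}, {"translation": [-0.3, 0.4, 11], "spin": 0, "jaw": 1}, {"translation": [-0.3, 0.4, 13.5], "spin": 0, "jaw": 1}, {"translation": [-0.3, 0.4, 14.8], "spin": 0, "jaw": 1}]'

```text
time: 7.25
tool_pos: [0.4503, -0.3296, 0.0616]
tool_rot: [-3.141, 0.0, 0.471]
contact_force: [-0.4, 0.2, -0.3]
opening: 0.0918
grip_force: 0.0
```

>>> send_rows --targets '[{"translation": [0, 0, 0], "spin": 0, "jaw": 1}, {"translation": [0, 0, 0], "spin": 0, "jaw": 1}, {"translation": [0, 0, 0], "spin": 0, "jaw": 1}, {"translation": [0, 0, 0], "spin": 0, "jaw": 1}, {"translation": [0, 0, 0], "spin": 0, "jaw": 1}]'

```text
time: 7.75
tool_pos: [0.4507, -0.3302, 0.0634]
tool_rot: [3.14, -0.001, 0.471]
contact_force: [-0.5, -0.7, -0.3]
opening: 0.0917
grip_force: 0.0
```

>>> send_rows --targets '[{"translation": [0, 0, 0], "spin": 0, "jaw": 1}, {"translation": [0, 0, 0], "spin": 0, "jaw": 1}, {"translation": [0, 0, 0], "spin": 0, "jaw": 1}, {"translation": [0, 0, 0], "spin": 0, "jaw": 1}, {"translation": [0, 0, 0], "spin": 0, "jaw": 1}]'

```text
time: 8.25
tool_pos: [0.4503, -0.3299, 0.0625]
tool_rot: [-3.142, 0.0, 0.471]
contact_force: [-1.0, -0.5, -0.3]
opening: 0.092
grip_force: 0.0
```

>>> send_rows --targets '[{"translation": [0, 0, 0], "spin": 0, "jaw": 1}, {"translation": [0, 0, 0], "spin": 0, "jaw": 1}, {"translation": [0, 0, 0], "spin": 0, "jaw": 1}, {"translation": [0, 0, 0], "spin": 0, "jaw": 1}, {"translation": [0, 0, 0], "spin": 0, "jaw": 1}]'

```text
time: 8.75
tool_pos: [0.4503, -0.3299, 0.0625]
tool_rot: [3.141, 0.0, 0.471]
contact_force: [0.7, -0.0, -0.9]
opening: 0.0921
grip_force: 0.0
```

```bash
python3 -c "
from h import *
o=monitor.observe();print(o['time'],o['tool_pos'],o['tool_rot'],abs(o['qvel']).max());print(job.hand_in())"
```

```text
8.75 [ 0.45032948 -0.32992604  0.06253117] [3.14148106e+00 1.46645287e-05 4.70798965e-01] 0.001728289994718939
the job is handed in; nothing more can be done
None
```

The arm pointed at the proud bolt for about two seconds, then at the larger wrench's jaw, where it is still pointing; the force readings showed no sign of contact, and the job is handed in (hand-in returned no verdict).

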